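Roll two bearing rollers across a plate and scrap the bent one

ROBOT

A 6-joint arm with a two-finger parallel gripper is mounted at the origin on a cart in front of the work surface, level with it; the furniture and walls round the work are solid. World frame = base frame: x ahead of the robot, y to its left, z up, the work surface at z = 0. Lengths are in mm, angles in rad, forces in N, time in s.
With the tool pointing down it reaches from about 275 to 750 mm from the base axis. Payload 10.2 kg.
Tool frame: the origin (TCP) lies at the very end of the fingers, on their centre line; the grasp point (between the pads) lies 19 mm behind it; z points along the fingers, y is the line along which they close (so a half turn about z gives the same grasp; the last joint's range is limited). The gripper opens to 85 mm and grips with 20 to 120 N. Pads are 22 mm wide; open, the fingers measure 114 mm over their backs; the gripper's body (76 mm by 85 mm) begins 54 mm behind the grasp point. The pads swing forward as they close: fully open they stand 13 mm farther back than shut.
Start: joints at [-1.469, 0.313, 1.498, -0, 1.331, -0.223], TCP at [167.525, -497.56, 208.094] pointing down, gripper open.
Joint ranges: [-2.94, 2.94], [-0.97, 2.17], [0.19, 2.56], [-1.23, 4.37], [0.02, 3.11], [-2.88, 2.88]. Speed limits (rad/s): [2.39, 2.39, 3.01, 3.14, 3.14, 3.14].

INTERFACE

Orientations are given as a unit quaternion [x, y, z, w].
In Python, from bench import r, claw, kinematics, cams, workorder, finder, telemetry gives the robot as it stands. Calls block until the motion is done:
- r.reach(position, orientation): joint-space move of the TCP to a pose.
- r.move_straight(position, attitude=None, feed=150): straight line of the TCP; attitude=None keeps the orientation; feed is the mean speed in mm/s.
- r.move_j(angles): joint-space move.
- claw.command_gripper(opening): opening from 0.0 (shut) to 1.0 (fully open); the grip force is fixed at half the most; returns when the fingers have stopped.
- r.wait(seconds).
- kinematics.ik(position, orientation): joint angles nearest the present ones, or None.
- cams.get_image(name): name is "side" or "top"; returns a dict with "image" (480x640x3 uint8, blue, green, red), "fx", "fy", "cx", "cy" (pixels), "rvec" (rotation vector, rad) and "tvec" (3), from world to camera coordinates, as OpenCV has them. Camera axes: x right, y down, z forward; pixel columns grow to the right and rows downward; lengths in mm; the calibration is good to about 2 mm. A picture is of the moment at which its call begins. There is no depth.
A pose or a line that the arm cannot do raises r.IKError and nothing moves.
- workorder.sign_off(): hands the job in; it is judged then, once.
Trained networks look in a picture, given as the dict that the camera call returned (one of the last four; its "shot" number tells which), for a name from the list of things; names that differ only in an ending like _2 or _b are one class to them, and where a whole thing is asked for, a point or a joint stands for the part that bears it (a point fixed in the world has none). Each returns a list of dicts, best first, with "p" (0 to 1); they miss things now and then, are a little off and sometimes report something else, mostly with a low value. They report only what shows in the picture. A call takes as long as a camera call.
- finder.look_for(picture, name): "point" ([x, y, z] in mm, in the coordinates of the camera as it stood for that picture, good to about 4 mm: the middle of the surface that is visible of it).
- finder.cut_out(picture, name): "pixels" (480x640 bool, what is visible of it).
Readings, each from a call of its own:
- telemetry.get_t(): time.
- telemetry.get_joint_pos(): joint angles.
- telemetry.get_qvel(): joint speeds.
- telemetry.get_joint_torque(): joint torques, N m.
- telemetry.get_tool_pos(): TCP position.
- telemetry.get_eef_rot(): TCP orientation.
- telemetry.get_contact_force(): force on the tool from outside, world axes, zero at the start.
- telemetry.get_torque(): the same for the moment, N m.
- telemetry.get_gripper_width(): opening from 0.0 (shut) to 1.0 (fully open).
- telemetry.get_grip_force(): force on a finger pad.
Only numpy, scipy, OpenCV 4.12 (cv2) and the standard library are available. Lean on these libraries where they do the work, as an engineer would, in place of code of your own. Each camera call takes 0.05 s, during which the arm holds its last target. There are 200 camera calls.

TASK

Two steel rollers lie in the near groove of the steel plate; one of them has a bent shaft. One after the other, roll each across the plate into the far groove under light, steady fingertip pressure on the middle of its bare shaft, keeping it on the plate and following the shaft if it rises instead of holding it down hard, and note which one lifts and wobbles. When both have crossed and are let go, put the bent one into the shallow dark tray, leave the straight one in the far groove, and do not disturb the other things on the bench.

Things in the scene. Friction and masses are not known exactly. Their poses are not given: they have to be found in the camera images.
- plate_top (a point): centre of the running face of a bare steel plate fixed to the bench: 120 mm in x (the rolling direction, away from the robot) by 236 mm in y, face 14 mm over the bench. Two lanes, centred at y = +57 and -57 mm. Stop pins 6 mm thick, 10 mm high stand at x = -43 and +43 mm, behind the bearings only (38 mm either side of a lane's middle), so the middle of each lane is open
- plate: the same plate; origin at the centre of its underside, on the bench; same axes. Fingertip pressure of 2 to 10 N on a roller is right; more than 20 N between roller and plate is too much
- near_groove (a point): middle of the near groove, at face height: 8 mm wide, 6 mm deep, along all of plate y, 24 mm nearer the robot than the plate's centre. The bearings settle 0.6 mm into it
- far_groove (a point): middle of the far groove, same shape, at plate x = +24 mm, 48 mm from the near one: a roller turns 3.7 rad between them. Rolled from above by its shaft, the fingertips travel 1.4 times as far as the roller (66 mm), so the contact creeps 18 mm backward over them
- roller_a_axis (a point): middle of the line through the two bearings of roller A, 13 mm over the plate's face (12.4 mm in a groove); y along the roller; z is up at the start and turns toward plate +x as it rolls. A bare 10 mm steel shaft, 100 mm long, with two 26 mm ball bearings, 8 mm wide, centred 38 mm either side of the middle (68 mm bare between). 0.14 to 0.24 kg. Starts in the near groove, in either lane
- roller_b_axis (a point): middle of the line through the two bearings of roller B, 13 mm over the plate's face (12.4 mm in a groove); y along the roller; z is up at the start and turns toward plate +x as it rolls. A bare 10 mm steel shaft, 100 mm long, with two 26 mm ball bearings, 8 mm wide, centred 38 mm either side of the middle (68 mm bare between). 0.14 to 0.24 kg. Starts in the near groove, in either lane
- roller_a: roller A, same origin and axes as its point. Of A and B one has a straight shaft: the top of the bare shaft stays 18 mm over the plate's face as it rolls. Rolling shows which
- roller_b: roller B, same origin and axes as its point. Of A and B one has a bent shaft: its middle 28 mm is bowed 2.5 mm off the bearing line, downward at the start (top 15.5 mm over the plate's face), so it rises 5 mm in the first half turn, then falls. Rolling shows which
- tray: a shallow dark tray, fixed to the bench, 90 mm (x) by 175 mm (y), 17 mm high; inside 84 by 168 mm, floor 3 mm thick; origin at the centre of its underside. A roller lies in it lengthwise (along y), its point 16 mm over the origin
- offcut_small: bystander: a wood offcut, 45 x 90 x 20 mm, loose; origin at the centre of its underside
- tape: bystander: a roll of tape, 63 mm across, 19 mm high, loose; origin at the centre of its underside
- driver: bystander: a screwdriver, 26 x 219 x 27 mm, lying loose; origin at the centre of its underside

How it is judged:
By the outcome, as a careful person would: the job done as asked, in the order asked, and still so for the second after the job is handed in, with the robot touching nothing.
It also fails if it takes over 72 s, if anything falls off the work surface, if the arm or the gripper's body presses on something with over 40 N, if the wrist force passes 120 N, or if a joint passes its speed limit or range.

## Working session

There is one attempt and no reset: what is moved stays moved. The work goes in short steps, each a Python script; the robot and the scene stay as the last script left them, time stands still between calls to the robot, and variables do not carry over. Pictures are saved under pics/ and viewed, at most 10 in all, crops included, and the job is handed in when it is done.

```bash
ls; mkdir -p pics
cat > h.py <<'E'
import numpy as np, cv2
from bench import r, claw, kinematics, cams, workorder, finder, telemetry
def w(pic,p):
    R=cv2.Rodrigues(np.array(pic["rvec"],float))[0]
    return R.T@(np.array(p,float)-np.array(pic["tvec"],float).ravel())
def ray(pic,uv,z):
    R=cv2.Rodrigues(np.array(pic["rvec"],float))[0]; t=np.array(pic["tvec"],float).ravel()
    d=R.T@np.array([(uv[0]-pic["cx"])/pic["fx"],(uv[1]-pic["cy"])/pic["fy"],1]); c=-R.T@t
    return c+d*(z-c[2])/d[2]
E
python3 - <<'E'
from h import *
np.set_printoptions(precision=1,suppress=True)
for n in ("top","side"):
    p=cams.get_image(n); cv2.imwrite(f"pics/{n}0.png",p["image"])
    R=cv2.Rodrigues(np.array(p["rvec"],float))[0]; print(n,p["fx"],"cam at",-R.T@np.array(p["tvec"]).ravel())
    for k in ["plate_top","plate","roller_a","tray","offcut_small","tape","driver"]+(["near_groove","far_groove"] if n=="top" else []):
        print(k,[(round(d["p"],2),w(p,d["point"])) for d in finder.look_for(p,k)[:4]])
print(telemetry.get_t(),telemetry.get_eef_rot())
E
```

```text
pics
top 465.89131677350525 cam at [ 262.7 -102.2 1122.2]
plate_top [(0.98, array([ 490.2, -263.6,   12.5]))]
plate [(0.92, array([ 496.1, -263.9,   15.9]))]
roller_a [(0.54, array([ 476.6, -318.2,   33.8])), (0.51, array([ 459.5, -209.6,   29.9]))]
tray [(0.63, array([483.8, 209.3,  -0.5]))]
offcut_small [(0.55, array([377.3,   2.5,  19.5])), (0.36, array([ 491.6, -257.3,   10.8]))]
tape [(0.61, array([483.3,  39.1,  17.1]))]
driver [(0.77, array([ 394.6, -423.2,   16. ])), (0.38, array([484.3, 209.7,   1.5])), (0.3, array([ 497.2, -258. ,   15.4]))]
near_groove [(0.77, array([ 493.4, -260.7,   10.1]))]
far_groove [(0.97, array([ 499.5, -257.5,    7.4])), (0.61, array([ 392.9, -422.8,   16.2]))]
side 504.0014168996762 cam at [  223.4 -1083.7   604.4]
plate_top [(0.6, array([ 498.9, -289.9,   20. ])), (0.23, array([ 463.4, -218.4,   31.1]))]
plate [(0.69, array([ 499.4, -290. ,   10.8]))]
roller_a [(0.55, array([ 465.9, -216.3,   33.9]))]
tray [(0.69, array([486.4, 205. ,   7.8]))]
offcut_small [(0.67, array([ 461.3, -216.6,   30.9])), (0.66, array([374.5, -18.9,  25.8]))]
tape [(0.89, array([485.1,  22.8,  16.4]))]
driver [(0.68, array([ 388.7, -439.2,   19.7])), (0.4, array([ 501.1, -291.4,   14.2]))]
0.9 [ 1.   0.2 -0.   0. ]
```

Run:
```python
import cv2
a=cv2.imread("pics/top0.png");b=cv2.imread("pics/side0.png")
print(a.shape)
cv2.imwrite("pics/top0b.png",cv2.resize(a,(800,600),interpolation=cv2.INTER_CUBIC));
```

```text
(480, 640, 3)
```

View pics/top0.png

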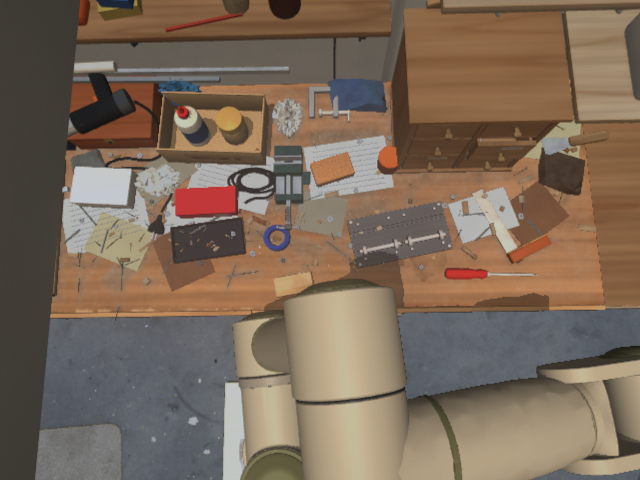

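View pics/side0.png

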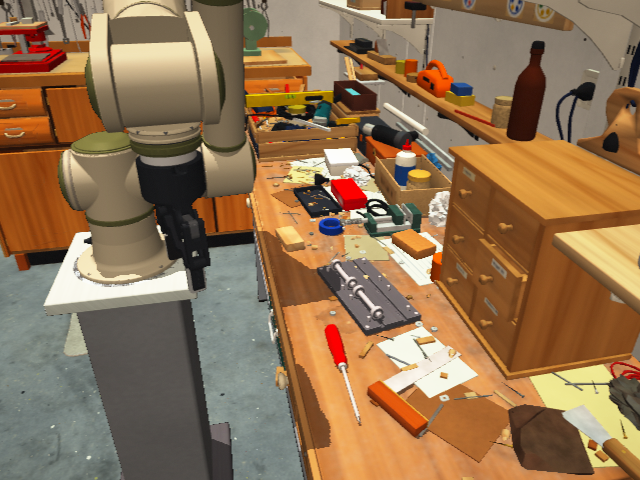

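Run:
```python
from h import *
np.set_printoptions(precision=1,suppress=True)
for n in ("top","side"):
    p=cams.get_image(n)
    for k,z in (("plate",14),("roller_a",26),("tray",17),("tape",19),("offcut_small",20)):
        for d in finder.cut_out(p,k)[:2]:
            m=np.array(d["pixels"]).astype(np.uint8)
            cs,_=cv2.findContours(m,cv2.RETR_EXTERNAL,cv2.CHAIN_APPROX_NONE)
            c=max(cs,key=cv2.contourArea)[:,0]
            P=np.array([ray(p,q,z)[:2] for q in c]).astype(np.float32)
            (cx,cy),s,a=cv2.minAreaRect(P)
            print(n,k,round(d["p"],2),m.sum(),"c",round(cx,1),round(cy,1),"size",np.round(s,1),"ang",round(a,1))
    cv2.imwrite(f"pics/{n}_crop.png",cv2.resize(p["image"][195:275,340:460] if n=="top" else p["image"][250:340,310:430],None,fx=6,fy=6,interpolation=cv2.INTER_CUBIC))
```

```text
top plate 0.89 4300 c 490.7 -258.8 size [122.7 238.3] ang 10.7
top plate 0.23 685 c 373.7 -3.5 size [46.9 90.4] ang 10.4
top roller_a 0.76 230 c 479.1 -320.3 size [21.8 97.9] ang 11.5
top roller_a 0.7 168 c 457.3 -212.9 size [19.4 93.5] ang 11.9
top tape 0.58 4338 c 489.7 -259.4 size [123.3 237.1] ang 11.0
top offcut_small 0.82 677 c 373.2 -4.3 size [46.7 90.3] ang 10.4
side plate 0.61 3931 c 491.7 -266.0 size [131.3 251. ] ang 10.8
side roller_a 0.82 268 c 460.4 -206.3 size [ 28.6 118.1] ang 9.4
side roller_a 0.59 340 c 479.7 -314.8 size [ 31.4 112.6] ang 11.6
side tray 0.73 979 c 483.5 196.6 size [ 97.7 207.7] ang 6.1
side tray 0.49 502 c 374.6 -11.2 size [ 53.4 122.8] ang 8.7
side tape 0.61 318 c 483.9 26.5 size [88.9 55.7] ang 78.2
side offcut_small 0.61 502 c 374.5 -15.2 size [ 54.5 120.7] ang 10.2
```

View pics/top_crop.png

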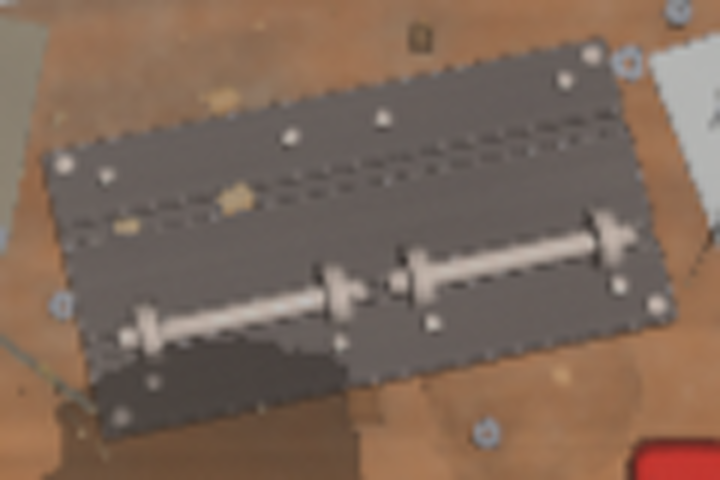

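View pics/side_crop.png

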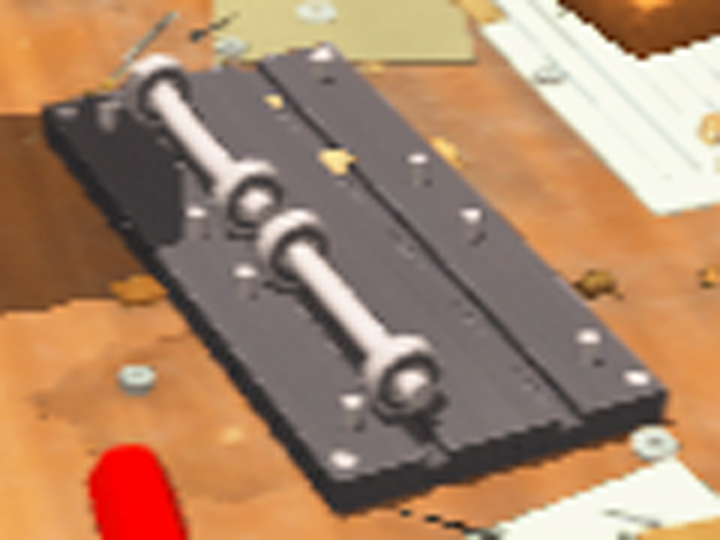

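```bash
cat >> h.py <<'E'
from scipy.spatial.transform import Rotation as Ro
C=np.array([491.5,-260.,14.]); YAW=np.radians(10.8)
ux=np.array([np.cos(YAW),np.sin(YAW),0]); uy=np.array([-np.sin(YAW),np.cos(YAW),0])
def quat(yaw,s):
    x=np.array([-np.sin(yaw),np.cos(yaw),0]);y=np.array([np.cos(yaw),np.sin(yaw),0])
    return Ro.from_matrix(np.column_stack([s*x,s*y,[0,0,-1]])).as_quat()
def P(x,y,z): return C+ux*x+uy*y+np.array([0,0,z])   # plate coordinates, z over face
def fz(n=3): return float(np.mean([telemetry.get_contact_force()[2] for _ in range(n)]))
E
python3 - <<'E'
from h import *
np.set_printoptions(precision=3,suppress=True)
for s in (1,-1): print(s,kinematics.ik(P(-33,-57,60),quat(YAW,s)), kinematics.ik([485,207,60],quat(np.radians(6),s)))
q=quat(YAW,1) 
j=[kinematics.ik(P(-33,-57,60),quat(YAW,s)) for s in (1,-1)]
s=[1,-1][int(np.argmin([abs(a[5]) if a is not None else 9 for a in j]))]; print("s",s)
claw.command_gripper(0.0)
t=telemetry.get_t(); r.reach(P(-33,-57,80),quat(YAW,s)); print("reach",telemetry.get_t()-t)
r.move_straight(P(-33,-57,25),feed=80)
print(telemetry.get_t(),telemetry.get_gripper_width(),telemetry.get_tool_pos(),P(-33,-57,25))
r.wait(.2)
print([telemetry.get_contact_force() for _ in range(4)])
t=telemetry.get_t(); r.move_straight(P(-33,-57,24.5),feed=20); print("dt .5mm",telemetry.get_t()-t, telemetry.get_tool_pos(),fz())
p=cams.get_image("side"); cv2.imwrite("pics/s1.png",cv2.resize(p["image"][220:340,290:450],None,fx=5,fy=5,interpolation=cv2.INTER_CUBIC))
E
```

```text
1 [-0.807  0.544  1.525 -0.     1.072 -0.995] [ 0.181  0.483  1.67  -0.     0.988  0.076]
-1 [-0.807  0.544  1.525 -0.     1.072  2.146] None
s 1
reach 1.375
4.4833 -0.0015366672658208278 [ 469.999 -322.415   39.434] [ 469.765 -322.174   39.   ]
[array([-0.057,  0.004,  0.723]), array([-0.057,  0.004,  0.723]), array([-0.057,  0.004,  0.723]), array([-0.057,  0.004,  0.723])]
dt .5mm 0.25 [ 469.79  -322.179   38.563] 0.7907282053076085
```

View pics/s1.png

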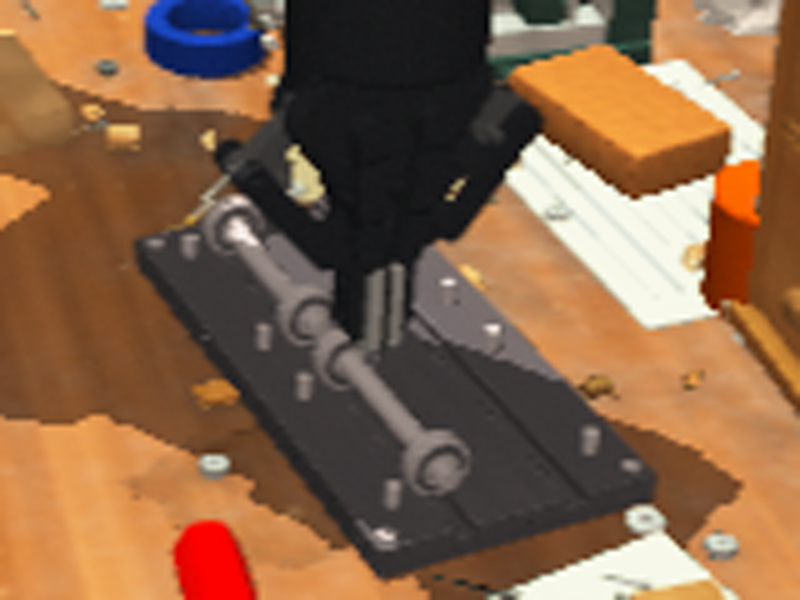

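Run:
```python
from h import *
np.set_printoptions(precision=1,suppress=True)
p=cams.get_image("side")
K=np.array([[p["fx"],0,p["cx"]],[0,p["fy"],p["cy"]],[0,0,1]])
def pr(X): return (cv2.projectPoints(np.array([X]),np.array(p["rvec"],float),np.array(p["tvec"],float),K,None)[0].ravel()-[290,220])*5
for n,a in dict(b1=(-24,-19,12.4),b2=(-24,-95,12.4),mid=(-24,-57,12.4),tip=(-33,-57,25),c1=(-60,-118,0),c2=(60,-118,0),c3=(-60,118,0)).items(): print(n,pr(P(*a)))
print("tcp",pr(telemetry.get_tool_pos()))
```

```text
b1 [342.3 360.7]
b2 [432.5 467.1]
mid [386.  412.3]
tip [366.7 390.9]
c1 [373.8 552.8]
c2 [652.9 475.2]
c3 [129.6 238.4]
tcp [366.7 391.9]
```

Run:
```python
from h import *
b=fz(); r.move_straight(P(-33,-57,19.5),feed=30); r.wait(.1); print("bias",b,fz(),telemetry.get_t())
z=19.5
while z>13:
    z-=.5; r.move_straight(P(-33,-57,z),feed=10); f=fz(); print(round(z,1),round(f-b,2),round(telemetry.get_tool_pos()[2]-14,2))
    if f-b>2: break
for i in range(4):
    r.wait(.1); print(round(fz()-b,2),telemetry.get_contact_force().round(2))
p=cams.get_image("side"); cv2.imwrite("pics/s2.png",cv2.resize(p["image"][220:340,290:450],None,fx=5,fy=5,interpolation=cv2.INTER_CUBIC))
print(telemetry.get_t())
```

```text
bias -0.23234410141417597 -0.5827181099167723 5.45
19.0 -0.04 19.02
18.5 0.82 18.47
18.0 -0.38 17.96
17.5 0.76 17.46
17.0 0.33 16.98
16.5 -0.76 16.48
16.0 0.5 15.95
15.5 0.46 15.44
15.0 0.17 14.98
14.5 -0.09 14.48
14.0 -0.32 13.96
13.5 0.85 13.48
13.0 0.04 12.97
0.08 [ 0.12  0.83 -0.16]
0.21 [ 0.19 -0.1  -0.03]
0.05 [-0.6   1.02 -0.18]
-0.18 [ 0.31  0.35 -0.41]
9.15
```

View pics/s2.png

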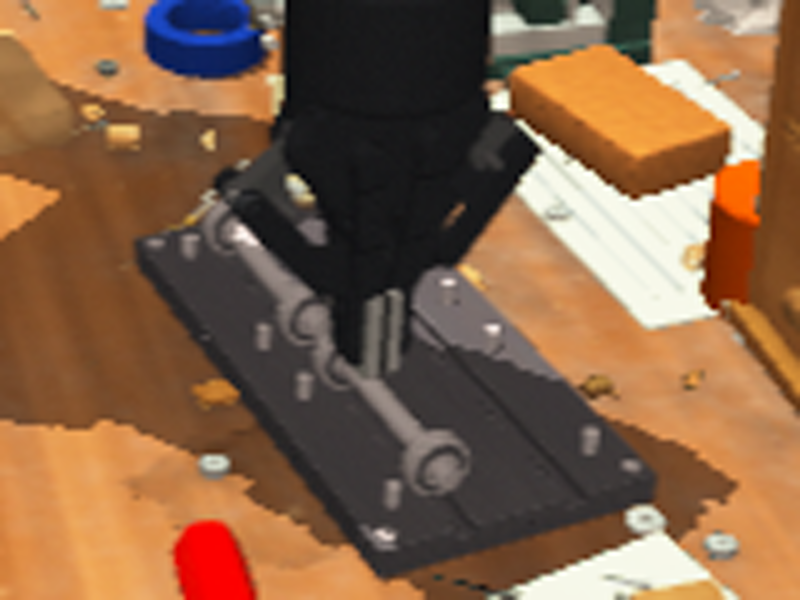

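Run:
```python
from h import *
b=np.mean([fz(1)]); z=13
while z>0:
    z-=.5; r.move_straight(P(-33,-57,z),feed=15); f=fz(1); print(round(z,1),round(f,2),end="; ")
    if f>2: break
for i in range(4):
    r.wait(.1); print(telemetry.get_contact_force().round(2),telemetry.get_torque().round(3))
p=cams.get_image("side"); cv2.imwrite("pics/s3.png",cv2.resize(p["image"][220:340,290:450],None,fx=5,fy=5,interpolation=cv2.INTER_CUBIC))
print(telemetry.get_t())
```

```text
12.5 -0.97; 12.0 0.28; 11.5 -0.94; 11.0 -0.33; 10.5 -0.02; 10.0 0.66; 9.5 -0.13; 9.0 -0.31; 8.5 -0.07; 8.0 -0.05; 7.5 0.38; 7.0 0.14; 6.5 0.39; 6.0 -0.57; 5.5 0.86; 5.0 -0.13; 4.5 0.07; 4.0 -0.81; 3.5 -0.11; 3.0 -0.12; 2.5 -0.32; 2.0 0.34; 1.5 0.5; 1.0 0.17; 0.5 -0.7; 0.0 0.24; [ 0.2   0.07 -0.51] [ 0.019 -0.021  0.006]
[-0.27 -0.6  -0.02] [ 0.003 -0.064 -0.006]
[0.29 0.49 1.21] [-0.011 -0.     0.013]
[-0.29  0.39  0.18] [-0.031  0.014  0.012]
16.1
```

View pics/s3.png

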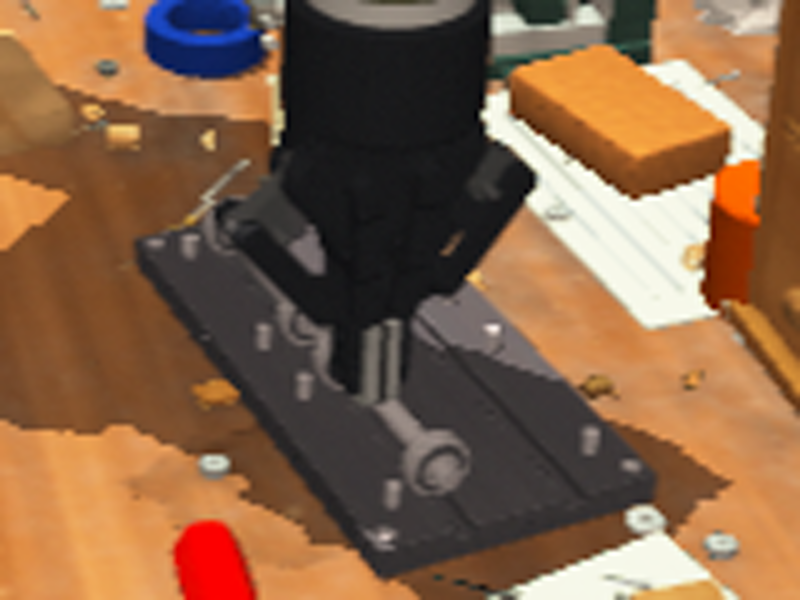

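Run:
```python
from h import *
z=0.
while z>-14:
    z-=.6; r.move_straight(P(-33,-57,z),feed=20); f=fz(1); print(round(z,1),round(f,2),end="; ")
    if f>1.8:
        f=fz(1)
        r.wait(.05); f=fz(1); print("again",f)
        if f>1.8: break
for i in range(3):
    r.wait(.1); print(telemetry.get_contact_force().round(2),telemetry.get_torque().round(3))
print(telemetry.get_tool_pos(),P(-33,-57,z),telemetry.get_t())
```

```text
-0.6 -0.1; -1.2 -0.39; -1.8 -0.31; -2.4 -0.61; -3.0 0.38; -3.6 -0.62; -4.2 -0.18; -4.8 0.1; -5.4 0.49; -6.0 0.24; -6.6 -0.1; -7.2 -0.36; -7.8 0.21; -8.4 2.56; again 2.7076990291576593
[-0.98  0.1   2.76] [-0.037  0.084 -0.039]
[-0.51  0.7   4.02] [ 0.013  0.149 -0.043]
[-0.82 -0.41  2.81] [ 0.004  0.084 -0.005]
[ 469.81763958 -322.26227293    5.70223946] [ 469.76525566 -322.17395667    5.6       ] 19.95
```

Run:
```python
from h import *
p=cams.get_image("side"); K=np.array([[p["fx"],0,p["cx"]],[0,p["fy"],p["cy"]],[0,0,1]])
im=cv2.resize(p["image"][250:325,335:425],None,fx=8,fy=8,interpolation=cv2.INTER_CUBIC)
im=(255*(im/255.)**.5).astype(np.uint8)
def pr(X): return tuple(int(v) for v in (cv2.projectPoints(np.array([X]),np.array(p["rvec"],float),np.array(p["tvec"],float),K,None)[0].ravel()-[335,250]+.5)*8)
for x in (-47.5,-33,-18.5):cv2.circle(im,pr(P(x,-68,17.4)),3,(0,0,255),-1)
cv2.circle(im,pr(P(-24,-57,17.4)),3,(0,255,0),-1)
cv2.imwrite("pics/s4.png",im)
```

```text
(no output)
```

View pics/s4.png

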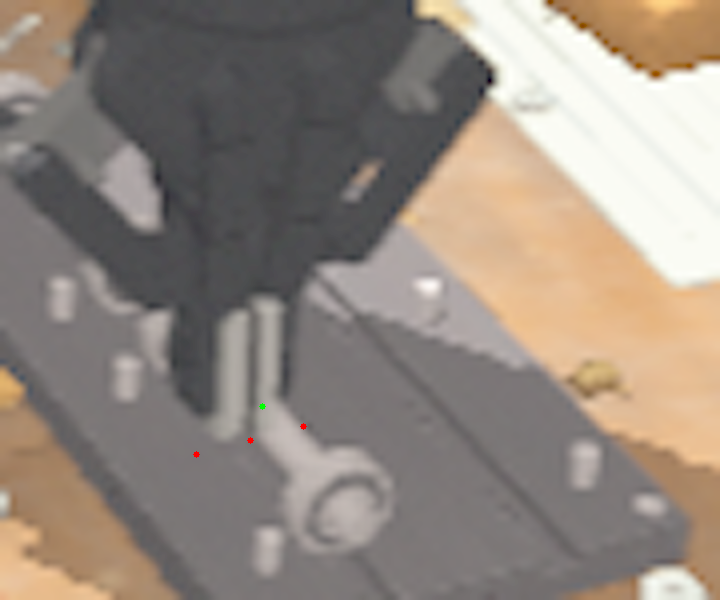

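Run:
```python
from h import *
a=cv2.imread("pics/s1.png")
a=cv2.resize(a,(160,120),interpolation=cv2.INTER_AREA).mean(2).astype(int)  # origin 290,220
p=cams.get_image("side"); b=p["image"].mean(2).astype(int)
print("s1 rows 276-294 cols 354-376"); 
for v in range(276,295): print(v,*a[v-220,354-290:376-290])
print("now rows 286-308")
for v in range(286,309): print(v,*b[v,354:376])
print(telemetry.get_eef_rot(),quat(YAW,1))
```

```text
s1 rows 276-294 cols 354-376
276 113 113 84 27 24 23 23 24 31 66 102 113 89 46 76 111 85 30 56 96 110 111
277 114 108 81 24 20 22 23 23 32 66 101 113 88 45 77 111 85 29 56 97 110 111
278 121 102 61 21 19 20 24 24 31 65 101 113 84 38 76 111 85 30 55 97 111 111
279 90 92 65 24 21 21 23 24 32 65 101 113 85 45 84 111 83 31 57 98 113 112
280 58 57 46 22 18 20 23 24 38 72 103 112 84 47 85 104 70 30 70 111 114 112
281 99 69 36 20 20 20 23 25 41 75 106 113 85 46 84 103 68 32 76 117 115 113
282 118 90 36 22 22 22 24 25 39 75 106 112 84 48 86 103 69 27 37 84 117 115
283 123 93 42 25 25 22 24 25 40 75 104 104 71 57 95 103 70 37 56 70 90 118
284 115 101 71 45 23 19 24 24 39 76 105 102 69 59 98 103 69 59 94 97 74 92
285 114 107 95 78 44 22 23 25 46 85 108 102 68 59 97 97 59 70 107 112 97 70
286 116 122 132 133 102 42 24 25 47 86 109 103 68 58 97 101 73 59 73 97 110 92
287 122 134 137 139 134 96 27 26 50 87 109 103 67 60 99 101 74 57 57 71 95 106
288 129 133 135 125 100 72 46 61 82 96 109 95 55 70 107 94 65 56 56 57 58 61
289 127 131 114 76 59 69 81 85 89 96 106 89 52 55 72 65 58 56 58 57 56 51
29
[... 1504 characters left out ...]
48 27 24 37 75 106 113 86 54 99 115 123 108 65 55 56 56 57
302 58 58 58 59 57 52 48 68 91 105 105 69 55 99 118 127 134 103 58 54 55 55
303 58 58 58 58 58 59 63 77 93 105 104 68 51 93 115 130 139 132 99 47 57 56
304 58 57 58 58 58 59 58 67 91 95 73 55 52 90 122 136 141 140 123 86 57 57
305 58 58 57 58 57 58 59 59 59 59 60 57 53 67 103 125 138 142 138 124 91 56
306 57 57 58 58 57 57 59 59 57 57 58 59 58 55 73 106 127 140 142 137 120 96
307 57 57 58 57 58 58 57 57 59 57 62 65 58 58 57 77 111 130 140 143 140 137
308 57 57 57 57 58 57 58 57 59 58 57 60 63 58 57 56 78 110 125 135 136 138
[ 6.37411763e-01  7.70523345e-01 -3.62885939e-05  1.34886361e-04] [0.63742399 0.77051324 0.         0.        ]
```

```bash
cat >> h.py <<'E'
def roll(lane,z,x=-33.,x1=33.5,target=6.,k=7.):
    """press to target at z (TCP over face), then advance, following the shaft by force"""
    log=[]
    for _ in range(6):
        f=fz(1); print("press",round(z,2),round(f,1))
        if f>target-1.2: break
        z-=min(.35,max(0,(target-f)/k)); r.move_straight(P(x,lane,z),feed=15)
    slope=0.
    while x<x1:
        dx=1.5 if x<-24 else 2.2; x+=dx
        f=fz(2); c=float(np.clip((f-target)/k*.7,-.5,.9))
        slope=np.clip(.7*slope+.3*c/dx,-.12,.2)
        z+=c+.5*slope*dx
        r.move_straight(P(x,lane,z),feed=40)
        F=telemetry.get_contact_force(); log.append((round(x,1),round(z,2),round(f,1),round(float(F[:2]@ux[:2]),1)))
        if f>16: z+=1.; r.move_straight(P(x,lane,z),feed=40)
    print(*log); print("t",telemetry.get_t())
    return z
E
python3 - <<'E'
from h import *
z=roll(-57,-8.4)
r.move_straight(P(33.5,-57,z+30),feed=120)
p=cams.get_image("side"); cv2.imwrite("pics/s5.png",cv2.resize(p["image"][220:340,290:450],None,fx=5,fy=5,interpolation=cv2.INTER_CUBIC))
print([(round(d["p"],2),w(p,d["point"]).round(0)) for d in finder.look_for(p,"roller_a")],telemetry.get_t())
E
```

```text
press -8.4 3.5
press -8.75 5.8
(-31.5, np.float64(-8.78), 5.8, -3.3) (-30.0, np.float64(-8.53), 8.1, -4.8) (-28.5, np.float64(-8.0), 10.4, -2.0) (-27.0, np.float64(-7.56), 9.3, -0.2) (-25.5, np.float64(-7.49), 6.0, -1.0) (-24.0, np.float64(-7.53), 5.2, -1.2) (-21.8, np.float64(-7.63), 4.7, -1.5) (-19.6, np.float64(-7.59), 6.2, -0.9) (-17.4, np.float64(-7.46), 7.0, -1.0) (-15.2, np.float64(-7.15), 8.6, -1.3) (-13.0, np.float64(-6.81), 8.6, -0.4) (-10.8, np.float64(-6.37), 9.3, 0.0) (-8.6, np.float64(-6.02), 8.4, 0.5) (-6.4, np.float64(-5.86), 6.7, -0.2) (-4.2, np.float64(-5.83), 5.7, 0.6) (-2.0, np.float64(-5.85), 5.5, 0.7) (0.2, np.float64(-5.83), 5.9, -0.1) (2.4, np.float64(-5.89), 5.4, -0.1) (4.6, np.float64(-5.86), 6.2, 0.4) (6.8, np.float64(-5.83), 6.2, 0.0) (9.0, np.float64(-5.84), 5.8, 0.4) (11.2, np.float64(-5.8), 6.3, 0.5) (13.4, np.float64(-5.79), 6.1, 0.9) (15.6, np.float64(-5.83), 5.6, 0.3) (17.8, np.float64(-5.84), 6.0, -0.3) (20.0, np.float64(-5.92), 5.3, 0.8) (22.2, np.float64(-5.9), 6.2, 0.4) (24.4, np.float64(-5.94), 5.7, 0.6) (26.6, np.float64(-6.08), 4.9, 1.0) (28.8, np.float64(-6.24), 4.7, 0.1) (31.0, np.float64(-6.4), 4.8, -0.4) (33.2, np.float64(-6.27), 7.4, -0.7) (35.4, np.float64(-5.96), 8.7, -3.4)
t 28.55
[(0.75, array([ 466., -216.,   34.])), (0.57, array([ 523., -320.,   30.]))] 29.05
```

View pics/s5.png

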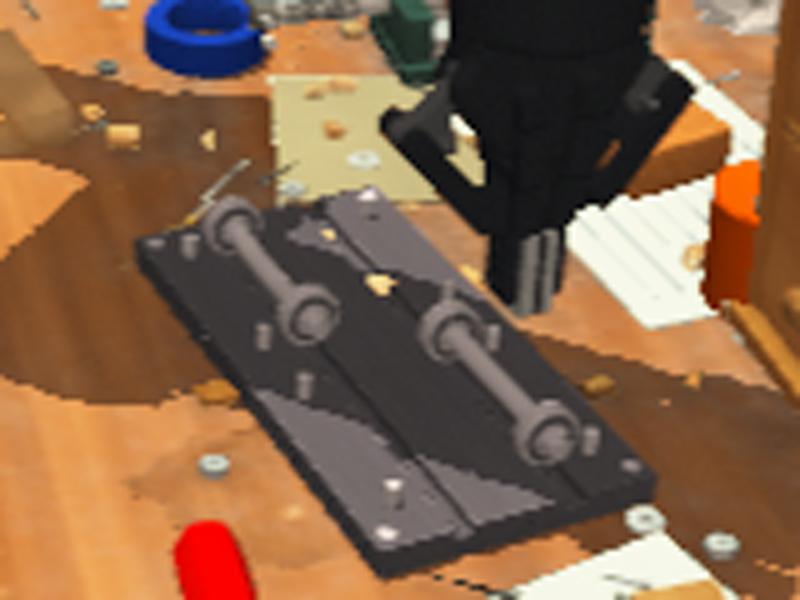

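Run:
```python
from h import *
r.reach(P(-33,57,24),quat(YAW,1)); r.move_straight(P(-33,57,-6.5),feed=80); r.wait(.1)
z=-6.5
while z>-12.5:
    z-=.45; r.move_straight(P(-33,57,z),feed=20); f=fz(2)
    if f>2: break
print("contact",z,f,telemetry.get_t())
if f>2:
    z=roll(57,z); r.move_straight(P(33.5,57,z+30),feed=120)
p=cams.get_image("side"); cv2.imwrite("pics/s6.png",cv2.resize(p["image"][220:340,290:450],None,fx=5,fy=5,interpolation=cv2.INTER_CUBIC))
print([(round(d["p"],2),w(p,d["point"]).round(0)) for d in finder.look_for(p,"roller_a")],telemetry.get_t())
p=cams.get_image("top")
print("tray",[(round(d["p"],2),w(p,d["point"]).round(0)) for d in finder.look_for(p,"tray")])
# tray outline by darkness in the top picture
g=p["image"].max(2); m=np.zeros_like(g); m[210:270,160:255]=(g[210:270,160:255]<75)*255
m=cv2.morphologyEx(m,cv2.MORPH_CLOSE,np.ones((7,7),np.uint8)); m=cv2.morphologyEx(m,cv2.MORPH_OPEN,np.ones((5,5),np.uint8))
c=max(cv2.findContours(m,0,1)[0],key=cv2.contourArea)[:,0]
Q=np.array([ray(p,q,17)[:2] for q in c]).astype(np.float32); print(cv2.minAreaRect(Q))
for d in finder.cut_out(p,"tray")[:2]:
    c=max(cv2.findContours(np.array(d["pixels"]).astype(np.uint8),0,1)[0],key=cv2.contourArea)[:,0]
    print(d["p"],cv2.minAreaRect(np.array([ray(p,q,17)[:2] for q in c]).astype(np.float32)))
```

```text
contact -10.549999999999997 2.9986978844514134 32.525
press -10.55 3.0
press -10.9 5.0
(-31.5, np.float64(-11.01), 5.0, -4.1) (-30.0, np.float64(-10.74), 8.5, -7.3) (-28.5, np.float64(-10.24), 10.2, -5.4) (-27.0, np.float64(-9.35), 13.4, -3.2) (-25.5, np.float64(-8.77), 10.3, -1.5) (-24.0, np.float64(-8.27), 9.6, -1.9) (-21.8, np.float64(-7.99), 7.1, -0.7) (-19.6, np.float64(-7.6), 8.3, -0.9) (-17.4, np.float64(-7.35), 7.2, 0.4) (-15.2, np.float64(-6.98), 8.5, -0.9) (-13.0, np.float64(-6.58), 8.7, -0.0) (-10.8, np.float64(-6.38), 6.9, -0.3) (-8.6, np.float64(-6.02), 8.5, -1.0) (-6.4, np.float64(-5.72), 7.9, -0.8) (-4.2, np.float64(-5.39), 8.3, -1.5) (-2.0, np.float64(-5.17), 7.3, -1.0) (0.2, np.float64(-4.98), 7.0, -0.7) (2.4, np.float64(-4.68), 8.1, -0.1) (4.6, np.float64(-4.35), 8.4, -1.0) (6.8, np.float64(-4.1), 7.6, -0.4) (9.0, np.float64(-3.98), 6.5, 0.1) (11.2, np.float64(-3.76), 7.5, -0.5) (13.4, np.float64(-3.68), 6.3, -1.1) (15.6, np.float64(-3.53), 6.9, 0.2) (17.8, np.float64(-3.54), 5.6, -0.3) (20.0, np.float64(-3.37), 7.3, 0.1) (22.2, np.float64(-3.36), 5.8, 0.2) (24.4, np.float64(-3.28), 6.5, 0.7) (26.6, np.float64(-3.23), 6.3, 0.9) (28.8, np.float64(-3.18), 6.4, 0.8) (31.0, np.float64(-3.33), 4.5, 1.0) (33.2, np.float64(-3.66), 3.2, 0.7) (35.4, np.float64(-4.27), 0.9, -0.8)
t 41.025
[(0.62, array([ 524., -321.,   31.]))] 41.525
tray []
((489.63299560546875, 166.124755859375), (89.58916473388672, 98.53880310058594), 7.295507907867432)
0.56 ((514.8363647460938, 156.05421447753906), (140.11668395996094, 73.50260162353516), 55.72351837158203)
```

View pics/s6.png

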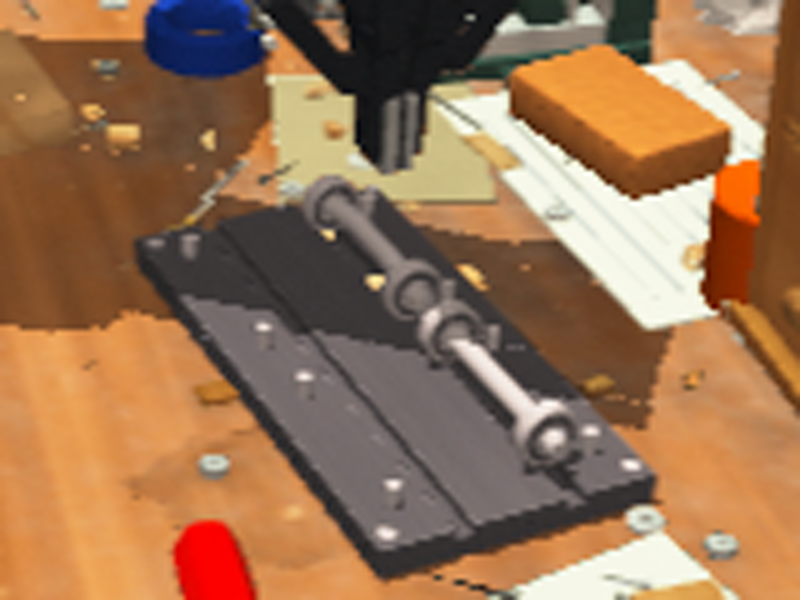

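Run:
```python
from h import *
p=cams.get_image("top"); im=cv2.imread("pics/top0.png"); g=im.max(2)
m=np.zeros_like(g); s=(slice(205,275),slice(160,257)); m[s]=(g[s]<90)*255
m=cv2.morphologyEx(m,cv2.MORPH_CLOSE,np.ones((5,5),np.uint8)); m=cv2.morphologyEx(m,cv2.MORPH_OPEN,np.ones((7,7),np.uint8))
c=max(cv2.findContours(m,0,1)[0],key=cv2.contourArea)[:,0]
print(cv2.minAreaRect(c.astype(np.float32)),cv2.minAreaRect(np.array([ray(p,q,17)[:2] for q in c]).astype(np.float32)))
print(m[s].sum()/255)
for q in [(484,207,-17)]: print(kinematics.ik(q,quat(np.radians(6),1)))
r.move_straight(P(25.3,57,20),feed=120); claw.command_gripper(.38)
r.move_straight(P(25.3,57,-12),feed=90); f0=fz(3); r.move_straight(P(25.3,57,-20.5),feed=30); f=fz(3); print(f0,f,telemetry.get_contact_force().round(1),telemetry.get_t())
if f-f0<4:
    claw.command_gripper(0.); print("w",telemetry.get_gripper_width(),telemetry.get_grip_force(),telemetry.get_contact_force().round(1))
print(telemetry.get_t())
```

```text
((207.18704223632812, 240.2469482421875), (36.9367790222168, 74.26911926269531), 81.46923065185547) ((484.45147705078125, 204.5340118408203), (92.06571960449219, 177.87713623046875), 7.711187839508057)
2659.0
[ 1.81374058e-01  6.06544557e-01  1.71775108e+00 -4.44089210e-16
  8.17297020e-01  7.66543026e-02]
0.02757584781117786 0.26655406637679246 [ 0.5 -0.4  0.3] 43.325
w 0.09359268093593073 58.5180389508605 [0.7 1.  2. ]
43.6667
```

Run:
```python
from h import *
ty=np.radians(7.7); q=quat(ty,1); T=np.array([484.5,205,0])
r.move_straight(P(25.3,57,60),feed=120)
print("w",telemetry.get_gripper_width())
r.reach(T+[0,0,80],q); r.move_straight(T+[0,0,-8],feed=100); r.wait(.15); b=fz(4)
z=-8.; top=-16.6+.5
while z>top-2:
    z-=.9; r.move_straight(T+[0,0,z],feed=20); f=fz(3)
    if f-b>2.5: break
print("down",z,f-b,telemetry.get_t(),telemetry.get_gripper_width())
claw.command_gripper(.3); r.move_straight(T+[0,0,80],feed=120)
r.reach([330,120,200],q)
for n in ("top","side"):
    p=cams.get_image(n); cv2.imwrite(f"pics/end_{n}.png",p["image"])
    for k in ("roller_a","tray","tape","offcut_small","driver"): print(n,k,[(round(d["p"],2),w(p,d["point"]).round(0)) for d in finder.look_for(p,k)[:3]])
print(telemetry.get_t())
```

```text
w 0.08963462005506391
down -17.0 5.045668967591867 49.675 0.08454237802590706
top roller_a [(0.66, array([ 523., -308.,   31.])), (0.62, array([482., 204.,  25.])), (0.39, array([ 489., -255.,   18.]))]
top tray [(0.81, array([496., 200.,   1.])), (0.21, array([483., 205.,  18.]))]
top tape [(0.91, array([485.,  37.,  19.]))]
top offcut_small [(0.71, array([486.,  38.,  18.])), (0.69, array([377.,  -3.,  17.]))]
top driver [(0.98, array([ 393., -417.,   19.]))]
side roller_a [(0.72, array([ 525., -319.,   33.])), (0.72, array([489., 188.,  24.])), (0.37, array([ 486., -289.,   20.]))]
side tray [(0.59, array([481., 205.,   7.]))]
side tape [(0.92, array([487.,  20.,  17.]))]
side offcut_small [(0.96, array([375., -18.,  22.])), (0.66, array([483.,  21.,  16.]))]
side driver [(0.56, array([ 389., -439.,   21.])), (0.27, array([ 527., -317.,   33.]))]
52.4083
```

```bash
python3 -c "
from h import *
r.wait(.3); print(workorder.sign_off())"
```

```text
the job is handed in; nothing more can be done
None
```

I rolled both rollers into the far groove and put the bent one, from the left (+y) lane, in the tray. The straight one is in the far groove, the other things on the bench stayed put in the final pictures, and the job was handed in at about 53 s.

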